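# Shut and lock out one air valve on a crowded distribution block

## Robot

A 6-joint arm with a two-finger parallel gripper is mounted at the origin on the work surface. World frame = base frame: x ahead of the robot, y to its left, z up, the work surface at z = 0. Lengths are in m, angles in rad, forces in N, time in s.
With the tool pointing down it reaches from about 0.375 to 0.975 m from the base axis. Payload 3.8 kg.
Tool frame: the origin (TCP) lies at the very end of the fingers, on their centre line; the grasp point (between the pads) lies 19 mm behind it; z points along the fingers, y is the line along which they close (so a half turn about z gives the same grasp; the last joint's range is limited). The gripper opens to 85 mm and grips with 20 to 120 N. Pads are 22 mm wide; open, the fingers measure 114 mm over their backs; the gripper's body (76 mm by 85 mm) begins 54 mm behind the grasp point. The pads swing forward as they close: fully open they stand 13 mm farther back than shut.
Start: joints at [1.195, 0.264, 1.604, -0, 1.274, -0.037], TCP at [0.224, 0.637, 0.194] pointing down, gripper open.
Joint ranges: [-2.63, 2.63], [-0.94, 2.18], [0.31, 2.57], [-1.31, 4.45], [0, 2.66], [-2.55, 2.55]. Speed limits (rad/s): [2.57, 2.57, 3.14, 3.14, 3.14, 3.14].

## Interface

Orientations are given as a unit quaternion [w, x, y, z].
In Python, from rig import bot gives the robot as it stands.
- The arm moves only by the tool servo_tool, never from a script. Its argument "plan" is a list of rows, each an object with "xyz": the shift along the tool's x, y, z in units of 60 mm (1.0 is 60 mm), a list of three; "dr": the turn, a rotation vector about the tool's x, y, z in units of 8 degrees (1.0 is 8 degrees), a list of three. A call has 1 to 5 rows; each row shifts and turns the commanded pose from where the row before left it, along the tool's axes as they then stand; what a row does not reach is not made up. A row lasts 1/8 s, in which the tool goes at most 62.5 mm and 10.7 degrees, less where a joint would pass 70% of its speed; a pose out of reach is approached as far as the arm can. A call is refused whole if a number of a shift passes 1 or a number of a turn 1, either way. A call with a gripper value outside its range is refused whole. "hand" is the finger opening in mm, from 0 to 85.4, set as the call begins (left out, the last holds). The fingers move at their own pace and stop on an object; the grip force is fixed at half the most. Time passes only in rows, so rows that do not move let the fingers close. It gives the time, the measured TCP pose, the force, the opening and the grip force at its end, in the units of the state.
- bot.read_state(): the state, without advancing time (a new reading comes with each control period).
- bot.grab_frame(name): name is "scene" or "top"; returns a dict with "pixels" (384x512x3 uint8, red, green, blue), "fx", "fy", "cx", "cy" (pixels), "extrinsics" (4x4, takes a point from world to camera coordinates). Camera axes: x right, y up, looking along -z (the intrinsics and any distortion apply to the point x, -y, -z); pixel columns grow to the right and rows downward; lengths in m; the calibration is good to about 2 mm. A picture is of the moment at which its call begins. There is no depth.
- bot.finish_job(): hands the job in; it is judged then, once.
The state is a dict: "time_s": time; "qpos": joint angles; "qvel": joint speeds; "joint_efforts": joint torques, N m; "eef_pos": TCP position; "tcp_rot": TCP orientation; "wrist_force": force on the tool from outside, world axes, zero at the start; "torque": the same for the moment, N m; "width": finger opening in m; "grasp_force": force on a finger pad.
Only numpy, scipy, OpenCV 4.12 (cv2) and the standard library are available. Lean on these libraries where they do the work, as an engineer would, in place of code of your own. Each camera call takes 0.05 s, during which the arm holds its last target. There are 200 camera calls.

## Task

Isolate the edge grinder's air line: close the red valve on the bench's air distribution block by turning its knob clockwise until you feel it meet its seat, nip it snug without crushing the soft seat, then lower the yellow lockout cover gently over the red knob and let go of it only once it stands flat on the block. Do not touch the other four valves, and leave everything else on the bench where it is.

Things in the scene. Friction and masses are not known exactly. Their poses are not given: they have to be found in the camera images.
- manifold: Air distribution block, fixed to the bench: aluminium, 70 x 320 x 50 mm, on a grey base plate 130 x 400 x 6 mm. Origin on the bench under the block's centre, y along the row of valves; flat top face 56 mm above the bench. Couplings stick 24 mm out of its -x face. Five valves stand in one row along its middle, 56 mm from axis to axis; which colour stands where differs each time.
- gauge (a point): Centre of the round pressure gauge at the block's +y end (52 mm across, top 98 mm above the bench).
- red_valve: Bonnet of the red valve, fixed, origin on its upright axis in the block's top face; its yaw says nothing. It first meets its soft seat, unseen, after 0.5 to 1.35 rad of clockwise turn from the start (differs each time); from there the seat adds 3 N m per rad to the drag. It seals from 0.06 N m of seat torque; aim for 0.2 N m (0.07 rad past first contact); above 0.40 N m the seat is crushed.
- red_knob: Red knob to be turned; origin on the valve axis 8 mm above the block's top face, x along its grip bar. Hub 32 mm across, 10 mm high; on it the upright bar, 36 mm long (x), 12 mm thick (y), from 18 to 42 mm above the block's top face. Clockwise from above closes. It drags evenly with 0.12 N m and stays where left; let go when closed, it springs back a little and the drag keeps it on its seat.
- red_grip (a point): Point on the red valve's axis in its grip bar, 32 mm above the block's top face (10 mm below the bar's top); turns with the knob, x along the bar, z up.
- lockout: Yellow lockout cover, loose, 0.05 to 0.1 kg: cup standing mouth down, 51 mm outside, 45 mm inside, 48 mm deep, 52 mm high; lug on top to hold it by: 28 mm wide (x), 12 mm thick (y), from 52 to 77 mm above the rim. Origin at the rim's centre, z up. It goes over a knob whichever way the bar points, 3.5 mm to spare around it, and rests with its rim on the block's top face, origin on the valve's axis.
- grey_valve: Neighbouring valve with a grey knob of the same shape and size as the red one, its bar at any angle (so it fills a circle of 38 mm, up to 42 mm above the block's top); origin on its axis in the block's top face. Must not be touched.
- blue_valve: Neighbouring valve with a blue knob of the same shape and size as the red one, its bar at any angle (so it fills a circle of 38 mm, up to 42 mm above the block's top); origin on its axis in the block's top face. Must not be touched.
- green_valve: Neighbouring valve with a green knob of the same shape and size as the red one, its bar at any angle (so it fills a circle of 38 mm, up to 42 mm above the block's top); origin on its axis in the block's top face. Must not be touched.
- black_valve: Neighbouring valve with a black knob of the same shape and size as the red one, its bar at any angle (so it fills a circle of 38 mm, up to 42 mm above the block's top); origin on its axis in the block's top face. Must not be touched.
- padlock: Red padlock lying flat, body 40 x 46 x 22 mm with a steel shackle; origin at the underside between body and shackle. Not needed here.
- tape: Roll of white tape lying flat, 90 mm across, 24 mm high; origin under its centre.
- wax: Orange bar of ski wax, 55 x 90 x 22 mm; origin under its centre.
- file: Flat steel edge file with a blue handle, about 310 mm long, 9 mm high; origin underneath, 100 mm from the file's tip, +x towards the tip.
- brush: Ski brush, wooden back on brass bristles, 120 x 55 x 42 mm; origin under its centre.
- screwdriver: Screwdriver with red handle, 200 mm long, lying; origin underneath at mid-length.
- cleaner: White bottle with blue cap, 66 mm across, 180 mm high; origin under its centre.
Things that resemble listed ones, but are neither listed nor needed, are in the scene too. There is more than one size of the lockout; the job needs the smallest.

How it is judged:
On the way, in this order (a step that is already met when the one before it is completed fails the run):
1. the red valve is closed: its knob presses on the seat with more than 3 N (0.06 N m) (contact force between red_knob and red_valve above 3 N), for 0.2 s.
2. the lockout cover is lowered over the red knob in the grip, not dropped: still held by the fingers (more than 0.5 N) with its rim within 5 mm of the block's top face (contact force between the fingers and lockout above 0.5 N and horizontal distance between lockout and red_valve below 0.007 m and z of lockout in the frame of red_valve below 0.005 m), for 0.05 s.
At the end, for the whole second after the job is handed in: The red valve is still closed (knob pressing on its seat with more than 3 N, 0.06 N m) and the lockout cover stands over the red knob: within 7 mm of its axis, its rim within 3 mm of the block's top face, upright within 0.06 rad, at rest (contact force between red_knob and red_valve above 3 N and horizontal distance between lockout and red_valve below 0.007 m and z of lockout in the frame of red_valve below 0.003 m and angle between lockout's own z axis and vertical below 0.06 rad and linear speed of lockout below 0.02 m/s); the robot touches nothing.
It fails at once if the red valve is overtightened: its seat is pressed with more than 20 N (0.40 N m) (contact force between red_knob and red_valve above 20 N).
It fails at once if one of the other four valves is touched with more than 0.5 N (contact force between anything else and grey_valve above 0.5 N or contact force between anything else and blue_valve above 0.5 N or contact force between anything else and green_valve above 0.5 N or contact force between anything else and black_valve above 0.5 N).
It fails at once if the lockout cover is slammed or forced onto the block or the red valve with more than 60 N (contact force between lockout and manifold above 60 N or contact force between lockout and red_valve above 60 N).
It fails at once if padlock, tape, wax, file, brush, screwdriver or bottle is moved by more than 20 mm (distance of any of padlock, tape, wax, file, brush, screwdriver, cleaner from where it was at the start of the episode above 0.02 m).
It also fails if it takes over 67 s, if anything falls off the work surface, if the arm or the gripper's body presses on something with over 40 N, if the wrist force passes 120 N, or if a joint passes its speed limit or range.

## Working session

There is one attempt and no reset: what is moved stays moved. The work goes in short steps, Python scripts to look and compute and a tool call to move; the robot and the scene stay as the last step left them, time stands still between calls to the robot, and variables do not carry over. Pictures are saved under pics/ and viewed, at most 10 in all, crops included, and the job is handed in when it is done.

Besides the shell and the picture viewer there is one more tool, called after "Request:" by a JSON object that holds its "name" and its "arguments", one argument or row to a line. servo_tool: Moves the arm, as the interface text tells. Its arguments: {"type":"object","properties":{"plan":{"type":"array","items":{"type":"object","properties":{"xyz":{"type":"array","items":{"type":"number"}},"dr":{"type":"array","items":{"type":"number"}}}}},"hand":{"type":"number"}},"required":["plan"]}

```bash
mkdir -p pics
cat > h.py <<'E'
import numpy as np,cv2
from rig import bot
def grab(n):
    f=bot.grab_frame(n); return f,cv2.cvtColor(f["pixels"],cv2.COLOR_RGB2BGR)
def ray(f,u,v,z):
    E=np.array(f["extrinsics"]);R=E[:3,:3];t=E[:3,3];c=-R.T@t
    d=R.T@np.array([(u-f["cx"])/f["fx"],-(v-f["cy"])/f["fy"],-1])
    return c+d*(z-c[2])/d[2]
def proj(f,p):
    E=np.array(f["extrinsics"]);q=E[:3,:3]@np.array(p)+E[:3,3]
    return f["cx"]+f["fx"]*q[0]/-q[2], f["cy"]+f["fy"]*q[1]/q[2]
E
python3 - <<'E'
from h import *
for n in("top","scene"):
    f,i=grab(n); cv2.imwrite(f"pics/{n}0.png",cv2.resize(i,(800,600))); print(n,[f[k] for k in("fx","fy","cx","cy")],f.keys());E=np.array(f["extrinsics"]);print((-E[:3,:3].T@E[:3,3]).round(3))
print(bot.read_state())
E
```

```text
top [457.0438412241345, 457.0438412241345, 259.52875040587014, 189.8808432408644] dict_keys(['pixels', 'fx', 'fy', 'cx', 'cy', 'extrinsics'])
[ 0.23  -0.006  1.677]
scene [470.54610659846287, 470.54610659846287, 250.66873886372346, 192.09260293483587] dict_keys(['pixels', 'fx', 'fy', 'cx', 'cy', 'extrinsics'])
[ 1.58  -0.134  1.279]
{'time_s': 0.1, 'qpos': array([ 1.19508241e+00,  2.64726522e-01,  1.60523717e+00,  2.65191539e-05,
        1.27369578e+00, -3.69037380e-02]), 'qvel': array([-2.83415896e-04, -2.23202982e-03, -1.45135156e-03,  8.19355723e-05,
        1.17644564e-03,  1.43582754e-03]), 'joint_efforts': array([ 9.72065573e-05, -5.16700530e+01, -3.68592453e+01, -2.36440593e-05,
        6.11861207e-03,  3.55131237e-05]), 'eef_pos': array([0.22407182, 0.63594515, 0.19315392]), 'tcp_rot': array([-2.24097863e-04,  1.68599734e-01,  9.85684058e-01, -1.00889694e-03]), 'wrist_force': array([-0.55934926,  0.83667218,  0.24790178]), 'torque': array([-0.07241934, -0.02098451,  0.0569905 ]), 'grasp_force': 0.0, 'width': 0.0851668175049589}
```

```bash
ls -la .
```

```text
total 16
drwxr-xr-x  3 agent agent 4096 Dec  2 15:27 .
drwxr-xr-x 23 root  root  4096 Dec  2 15:27 ..
-rw-r--r--  1 agent agent  452 Dec  2 15:27 h.py
drwxr-xr-x  2 agent agent 4096 Dec  2 15:27 pics
```

View pics/top0.png

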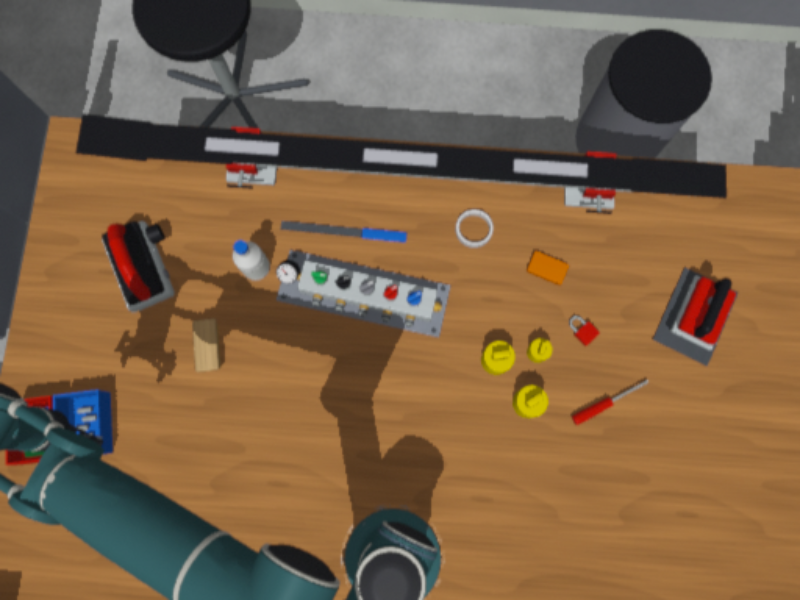

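View pics/scene0.png

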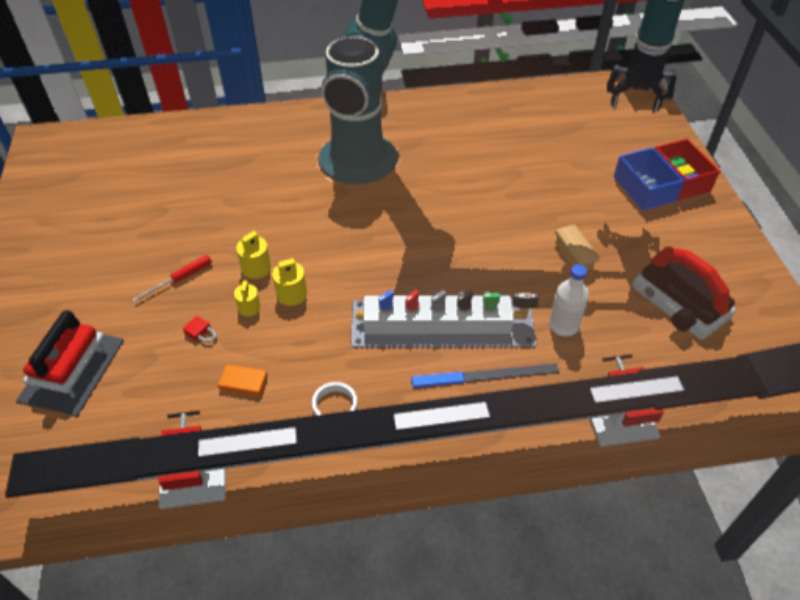

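Run:
```python
from h import *
out=[]
boxes={"top":(165,150,300,225),"scene":(215,175,350,225)}
yb={"top":(295,205,365,275),"scene":(140,140,205,210)}
for n in("top","scene"):
    f,i=grab(n); hsv=cv2.cvtColor(i,cv2.COLOR_BGR2HSV)
    def blobs(lo,hi,b,amin=4):
        m=cv2.inRange(hsv,lo,hi);k=np.zeros_like(m);x0,y0,x1,y1=b;k[y0:y1,x0:x1]=m[y0:y1,x0:x1]
        N,l,s,c=cv2.connectedComponentsWithStats(k)
        return [(s[j][4],c[j].round(1),s[j][:4]) for j in range(1,N) if s[j][4]>=amin]
    b=boxes[n]
    for nm,lo,hi in(("red",(0,150,60),(6,255,255)),("red2",(173,150,60),(180,255,255)),("blue",(105,130,60),(125,255,255)),("green",(50,100,40),(85,255,255))):
        for a,c,s in blobs(lo,hi,b): print(n,nm,a,c,s,ray(f,*c,.092).round(4))
    for a,c,s in blobs((22,150,60),(34,255,255),yb[n],20): print(n,"yel",a,c,s,ray(f,*c,.05).round(4))
    x0,y0,x1,y1=b; a=cv2.resize(i[y0:y1,x0:x1],None,fx=5.9,fy=5.9,interpolation=cv2.INTER_CUBIC)
    x0,y0,x1,y1=yb[n]; c=cv2.resize(i[y0:y1,x0:x1],None,fx=4,fy=4,interpolation=cv2.INTER_CUBIC)
    out+= [a,c]
A=np.zeros((590,800,3),np.uint8)
y=0
for a in(out[0][60:,:],): A[:a.shape[0],:a.shape[1]]=a[:, :800]
r=out[0][60:].shape[0]
A[r:r+200,:400]=cv2.resize(out[2],(400,200)); 
A2=out[1]; h=min(590-r,A2.shape[0]);A[r:r+h,400:400+A2.shape[1]]=A2[:h][:, :400]
cv2.imwrite("pics/crop.png",A)
```

```text
top red 44 [249.6 187.2] [246 184   8   7] [0.58   0.0469 0.092 ]
top blue 98 [247.2 151.3] [231 150  29   5] [0.7119 0.0658 0.092 ]
top blue 55 [264.9 190.3] [261 186   9   9] [ 0.5727 -0.0081  0.092 ]
top green 55 [203.9 177. ] [199 173  10   9] [0.6052 0.2124 0.092 ]
top yel 211 [345.  223.7] [337 216  17  17] [ 0.4805 -0.3034  0.05  ]
top yel 382 [318.4 228.5] [308 218  22  22] [ 0.4563 -0.2089  0.05  ]
top yel 400 [339.1 256.7] [328 246  23  22] [ 0.3615 -0.2864  0.05  ]
scene red 65 [264.  191.9] [260 185   8  13] [0.5977 0.0492 0.092 ]
scene blue 62 [247.1 192.3] [243 186   8  12] [ 0.5908 -0.0061  0.092 ]
scene green 68 [314.6 192. ] [310 187  10  11] [0.6237 0.2138 0.092 ]
scene yel 483 [161.9 163.3] [151 148  22  30] [ 0.3736 -0.2856  0.05  ]
scene yel 508 [185.  180.4] [174 165  22  31] [ 0.4689 -0.208   0.05  ]
scene yel 278 [157.7 190.8] [150 179  16  23] [ 0.5022 -0.3034  0.05  ]
```

View pics/crop.png

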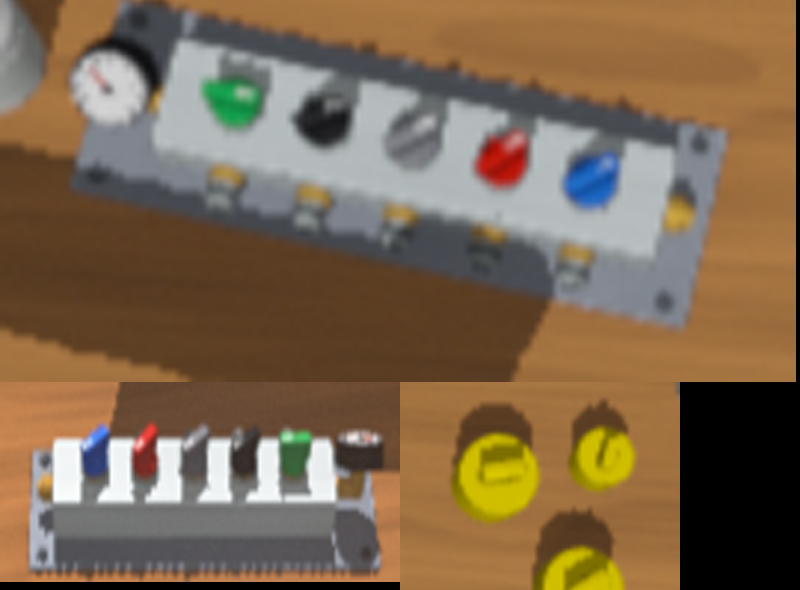

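Run:
```python
from h import *
f,i=grab("top"); g,j=grab("scene")
def put(img,x0,y0,x1,y1,k): return cv2.resize(img[y0:y1,x0:x1],None,fx=k,fy=k,interpolation=cv2.INTER_NEAREST)
a=put(i,240,177,260,197,19);b=put(i,333,212,357,236,16)
c=put(j,254,180,274,200,10);d=put(j,145,175,170,205,10)
A=np.zeros((590,780,3),np.uint8);A[:380,:380]=a;A[:384,390:774]=b;
c=c[:200];A[385:585,:200]=c; d=put(j,147,177,167,197,10);A[385:585,390:590]=d
cv2.imwrite("pics/z.png",A)
# image direction -> world azimuth at point
for p,z in(((249.6,187.2),.098),((345,223.7),.077)):
    o=ray(f,*p,z); print(o.round(4),((ray(f,p[0]+1,p[1],z)-o)*1e3).round(2),((ray(f,p[0],p[1]+1,z)-o)*1e3).round(2))
for p,z in(((264,191.9),.098),((157,188),.077)):
    o=ray(g,*p,z); print(o.round(4),((ray(g,p[0]+1,p[1],z)-o)*1e3).round(2),((ray(g,p[0],p[1]+1,z)-o)*1e3).round(2))
print(proj(f,(.584,.048,.098)),proj(f,(.584,.048,.056)),proj(g,(.584,.048,.098)),proj(g,(.584,.048,.056)),proj(f,(.484,-.307,.077)),proj(f,(.484,-.307,0)))
```

```text
[0.5786 0.0467 0.098 ] [ 0.26 -3.53  0.  ] [-3.61 -0.28  0.  ]
[ 0.4764 -0.2984  0.077 ] [ 0.26 -3.52  0.  ] [-3.55 -0.12  0.  ]
[0.6027 0.0483 0.098 ] [0.5  3.24 0.  ] [ 4.22 -0.71  0.  ]
[ 0.5131 -0.3017  0.077 ] [0.52 3.33 0.  ] [ 4.46 -0.09  0.  ]
(np.float64(249.36283438939967), np.float64(185.70204688641564)) (np.float64(249.56052924053927), np.float64(188.2517344342953)) (np.float64(262.9791322044802), np.float64(187.64237248820555)) (np.float64(262.8155404289788), np.float64(195.7457915546799)) (np.float64(347.49251427983404), np.float64(221.73740490872646)) (np.float64(343.4782390559243), np.float64(224.7245755733474))
```

View pics/z.png

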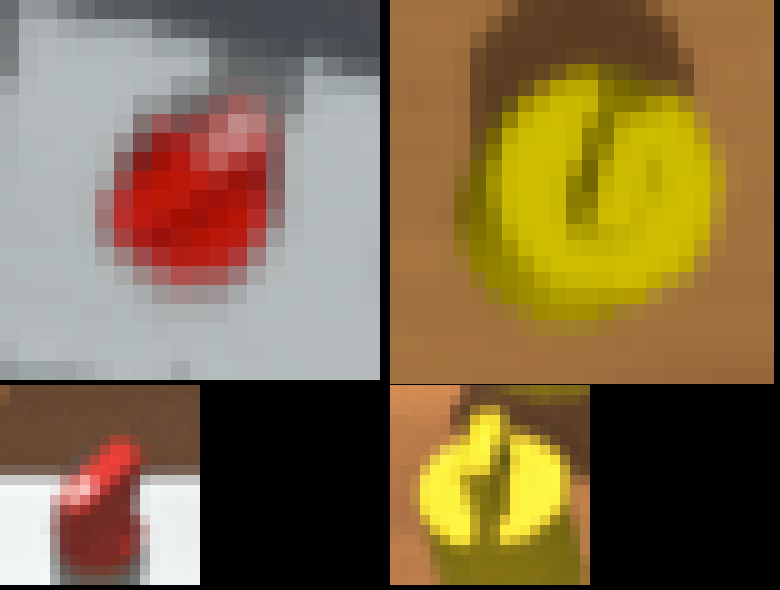

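Request:
{"name": "servo_tool", "arguments": {
  "plan": [
    {"xyz": [-0.74, -0.6, 0]},
    {"xyz": [-0.74, -0.6, 0]},
    {"xyz": [-0.74, -0.6, 0]},
    {"xyz": [-0.74, -0.6, 0]},
    {"xyz": [-0.74, -0.6, 0]}
  ],
  "hand": 28
}}

```text
validation failed for argument at $.pl...
```

Request:
{"name": "servo_tool", "arguments": {
  "plan": [
    {"xyz": [-0.74, -0.6, 0]},
    {"xyz": [-0.74, -0.6, 0]},
    {"xyz": [-0.74, -0.6, 0]},
    {"xyz": [-0.74, -0.6, 0]},
    {"xyz": [-0.74, -0.6, 0]}
  ]
}}

```text
validation failed for argument at $.pl...
```

Request:
{"name": "servo_tool", "arguments": {
  "plan": [
    {"xyz": [-0.74, -0.6, 0]},
    {"xyz": [-0.74, -0.6, 0]},
    {"xyz": [0, 0, 0], "dr": [0, 0, 0.86]},
    {"xyz": [0, 0, 0], "dr": [0, 0, 0.86]},
    {"xyz": [0, 0, 0], "dr": [0, 0, 0.86]}
  ]
}}

```text
validation failed for argument at $.pl...
```

Request:
{"name": "servo_tool", "arguments": {
  "plan": [
    {"dr": [0, 0, 0.86]},
    {"dr": [0, 0, 0.86]},
    {"xyz": [0, 0, 0]},
    {"xyz": [0, 0, 0]}
  ]
}}

```text
validation failed for argument at $.pl...
```

Both fields seem required in each row.

Request:
{"name": "servo_tool", "arguments": {
  "plan": [
    {"xyz": [-0.74, -0.6, 0], "dr": [0, 0, 0]},
    {"xyz": [-0.74, -0.6, 0], "dr": [0, 0, 0]},
    {"xyz": [-0.74, -0.6, 0], "dr": [0, 0, 0]},
    {"xyz": [-0.74, -0.6, 0], "dr": [0, 0, 0]},
    {"xyz": [-0.74, -0.6, 0], "dr": [0, 0, 0]}
  ],
  "hand": 28
}}

```text
time_s: 0.92
eef_pos: [0.3746, 0.3915, 0.1946]
tcp_rot: [0.0, 0.168, 0.986, 0.0]
wrist_force: [0.3, -0.0, 0.2]
width: 0.0282
grasp_force: 0.0
```

Request:
{"name": "servo_tool", "arguments": {
  "plan": [
    {"xyz": [-0.74, -0.6, 0], "dr": [0, 0, 0]},
    {"xyz": [-0.74, -0.6, 0], "dr": [0, 0, 0]},
    {"xyz": [-0.74, -0.6, 0], "dr": [0, 0, 0]},
    {"xyz": [-0.74, -0.6, 0], "dr": [0, 0, 0]},
    {"xyz": [-0.74, -0.6, 0], "dr": [0, 0, 0]}
  ]
}}

```text
time_s: 1.55
eef_pos: [0.5243, 0.1479, 0.1947]
tcp_rot: [0.0, 0.169, 0.986, 0.0]
wrist_force: [1.1, 0.5, -0.2]
width: 0.0282
grasp_force: 0.0
```

Request:
{"name": "servo_tool", "arguments": {
  "plan": [
    {"xyz": [-0.74, -0.6, 0], "dr": [0, 0, 0]},
    {"xyz": [-0.74, -0.6, 0], "dr": [0, 0, 0]},
    {"xyz": [0, 0, 0], "dr": [0, 0, 0.86]},
    {"xyz": [0, 0, 0], "dr": [0, 0, 0.86]},
    {"xyz": [0, 0, 0], "dr": [0, 0, 0.86]}
  ]
}}

```text
time_s: 2.17
eef_pos: [0.5833, 0.0517, 0.1943]
tcp_rot: [-0.0, 0.345, 0.939, -0.0]
wrist_force: [-0.3, 0.2, -0.3]
width: 0.028
grasp_force: 0.0
```

Request:
{"name": "servo_tool", "arguments": {
  "plan": [
    {"xyz": [0, 0, 0], "dr": [0, 0, 0.86]},
    {"xyz": [0, 0, 0], "dr": [0, 0, 0.86]},
    {"xyz": [0, 0, 0], "dr": [0, 0, 0]},
    {"xyz": [0, 0, 0], "dr": [0, 0, 0]}
  ]
}}

```text
time_s: 2.68
eef_pos: [0.5832, 0.0521, 0.1944]
tcp_rot: [0.0, 0.452, 0.892, 0.0]
wrist_force: [0.5, -0.2, -0.4]
width: 0.0282
grasp_force: 0.0
```

```bash
cat >> h.py <<'E'
def to(p):
    s=bot.read_state(); w,x,y,z=s["tcp_rot"]; e=s["eef_pos"]
    from scipy.spatial.transform import Rotation as Ro
    R=Ro.from_quat([x,y,z,w]).as_matrix()
    print("t",s["time_s"],"eef",e.round(4),"az_y",np.degrees(np.arctan2(R[1,1],R[0,1])).round(2),"F",s["wrist_force"].round(2),"T",s["torque"].round(3),"w",round(s["width"],4),"g",round(s["grasp_force"],1),"q6",s["qpos"][5].round(2))
    if p is not None: print("units",(R.T@(np.array(p)-e)/.06).round(3), "zaxis",R[:,2].round(4))
    return R
E
python3 -c "
from h import *
to((.585,.0485,.13))"
```

```text
t 2.675 eef [0.5832 0.0521 0.1944] az_y 36.3 F [ 0.46 -0.2  -0.42] T [-0.048  0.016 -0.005] w 0.0282 g 0.0 q6 -0.59
units [-0.066 -0.012  1.073] zaxis [ 0. -0. -1.]
```

Request:
{"name": "servo_tool", "arguments": {
  "plan": [
    {"xyz": [-0.066, -0.012, 0.6], "dr": [0, 0, 0]},
    {"xyz": [0, 0, 0.65], "dr": [0, 0, 0]},
    {"xyz": [0, 0, 0], "dr": [0, 0, 0]},
    {"xyz": [0, 0, 0], "dr": [0, 0, 0]}
  ]
}}

```text
time_s: 3.18
eef_pos: [0.5858, 0.0486, 0.1206]
tcp_rot: [0.001, 0.452, 0.892, 0.0]
wrist_force: [1.0, 0.3, 0.3]
width: 0.0277
grasp_force: 0.0
```

Run:
```python
from h import *
to((.585,.0485,.078))
out=[]
for n,b in(("scene",(225,140,305,215)),("top",(210,150,290,225))):
    f,i=grab(n);x0,y0,x1,y1=b
    out.append(cv2.resize(i[y0:y1,x0:x1],None,fx=5,fy=5,interpolation=cv2.INTER_NEAREST))
cv2.imwrite("pics/n.png",np.hstack(out))
```

```text
t 3.175 eef [0.5858 0.0486 0.1206] az_y 36.23 F [1.01 0.34 0.27] T [-0.034  0.047 -0.006] w 0.0277 g 0.0 q6 -0.59
units [ 0.008 -0.013  0.711] zaxis [ 1.3e-03  1.0e-04 -1.0e+00]
```

View pics/n.png

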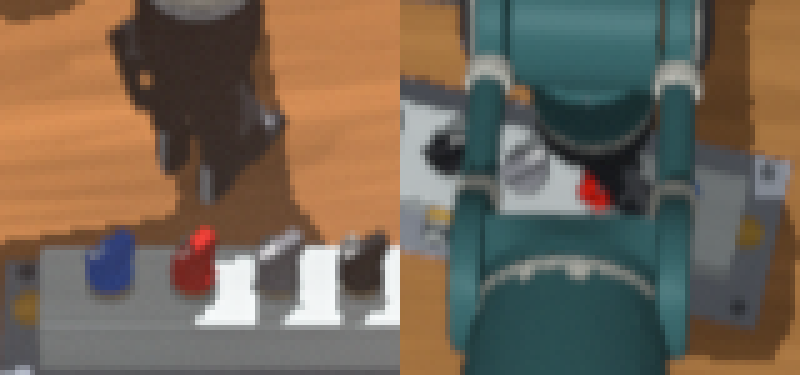

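Request:
{"name": "servo_tool", "arguments": {
  "plan": [
    {"xyz": [0, -0.01, 0.25], "dr": [0, 0, 0]},
    {"xyz": [0, 0, 0.1], "dr": [0, 0, 0]},
    {"xyz": [0, 0, 0.1], "dr": [0, 0, 0]},
    {"xyz": [0, 0, 0.1], "dr": [0, 0, 0]},
    {"xyz": [0, 0, 0], "dr": [0, 0, 0]}
  ]
}}

```text
time_s: 3.9
eef_pos: [0.5839, 0.0481, 0.0855]
tcp_rot: [-0.001, 0.453, 0.892, -0.0]
wrist_force: [-0.3, -0.8, 0.7]
width: 0.0278
grasp_force: 0.0
```

```bash
python3 -c "
from h import *
to((.585,.0485,.079))"
```

```text
t 3.9 eef [0.5839 0.0481 0.0855] az_y 36.19 F [-0.3  -0.84  0.66] T [ 0.068  0.029 -0.065] w 0.0278 g 0.0 q6 -0.59
units [-0.005  0.018  0.109] zaxis [-1.5e-03 -1.0e-04 -1.0e+00]
```

Request:
{"name": "servo_tool", "arguments": {
  "plan": [
    {"xyz": [0, 0, 0.1], "dr": [0, 0, 0]},
    {"xyz": [0, 0, 0], "dr": [0, 0, 0]}
  ]
}}

```text
time_s: 4.15
eef_pos: [0.5842, 0.0481, 0.0799]
tcp_rot: [-0.0, 0.453, 0.892, -0.0]
wrist_force: [-0.3, -0.2, -0.0]
width: 0.0278
grasp_force: 0.0
```

Request:
{"name": "servo_tool", "arguments": {
  "plan": [
    {"xyz": [0, 0, 0], "dr": [0, 0, 0]},
    {"xyz": [0, 0, 0], "dr": [0, 0, 0]},
    {"xyz": [0, 0, 0], "dr": [0, 0, 0]},
    {"xyz": [0, 0, 0], "dr": [0, 0, 0]}
  ],
  "hand": 0
}}

```text
time_s: 4.65
eef_pos: [0.5846, 0.0481, 0.0805]
tcp_rot: [0.0, 0.453, 0.892, 0.0]
wrist_force: [0.4, 0.1, 0.2]
width: 0.0003
grasp_force: 0.0
```

```bash
cat >> h.py <<'E'
def avg(n=8):
    L=[]
    for k in range(n):
        bot.grab_frame("scene"); s=bot.read_state(); L.append(np.r_[s["eef_pos"]*1e3,s["wrist_force"],s["torque"],s["width"]*1e3,s["grasp_force"],s["qpos"][5]])
    L=np.array(L); print("eef mm|F|T|w g q6",L.mean(0).round(3).tolist()); print(" sd",L.std(0).round(3).tolist()); return L
E
python3 -c "
from h import *
avg();to(None)"
```

```text
eef mm|F|T|w g q6 [584.563, 48.129, 80.407, 0.113, -0.096, 0.077, 0.0, 0.006, 0.016, -0.024, 0.0, -0.592]
 sd [0.017, 0.021, 0.029, 0.416, 0.192, 0.338, 0.036, 0.029, 0.038, 0.18, 0.0, 0.0]
t 5.05 eef [0.5845 0.0481 0.0804] az_y 36.19 F [ 0.78 -0.33  0.15] T [0.01  0.029 0.01 ] w -0.0002 g 0.0 q6 -0.59
```

Run:
```python
from h import *
out=[]
for n,b in(("scene",(225,140,305,215)),("top",(210,150,290,225))):
    f,i=grab(n);x0,y0,x1,y1=b
    out.append(cv2.resize(i[y0:y1,x0:x1],None,fx=5,fy=5,interpolation=cv2.INTER_NEAREST))
    print(n,proj(f,bot.read_state()["eef_pos"]))
cv2.imwrite("pics/n2.png",np.hstack(out))
```

```text
scene (np.float64(262.97122375795755), np.float64(191.20072870038277))
top (np.float64(249.41985066519086), np.float64(186.63611240053845))
```

View pics/n2.png

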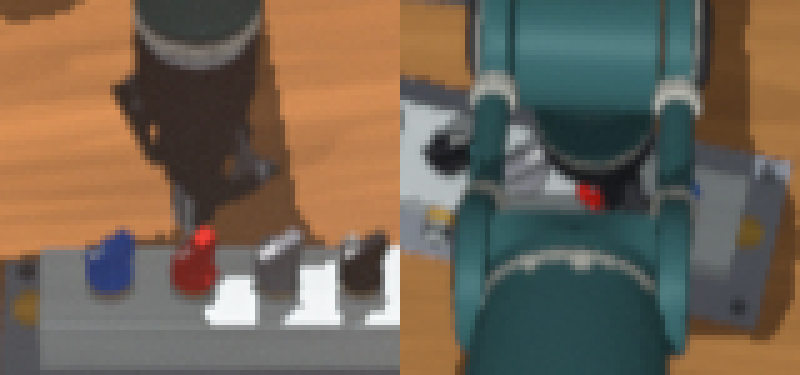

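Run:
```python
from h import *
k=1.5625
for n in("scene","top"):
    f,i=grab(n)
    for nm,p in(("tcp0",(.224,.636,.193)),("tcp0 z.22",(.224,.636,.22)),("base",(0,0,0)),("base.1",(0,0,.1))): print(n,nm,np.round(np.array(proj(f,p))*k,1))
i=cv2.imread("pics/scene0.png"); j=cv2.imread("pics/top0.png")
cv2.imwrite("pics/c0.png",np.hstack([cv2.resize(i[40:140,590:710],(480,400)),cv2.resize(j[360:500,0:110],(314,400))]))
```

```text
scene tcp0 [628.5 126.4]
scene tcp0 z.22 [631.2 117. ]
scene base [357.7 157.5]
scene base.1 [356.1 127.2]
top tcp0 [ 87.7 431. ]
top tcp0 z.22 [ 81.9 430.6]
top base [391.7 556.4]
top base.1 [391.  563.3]
```

View pics/c0.png

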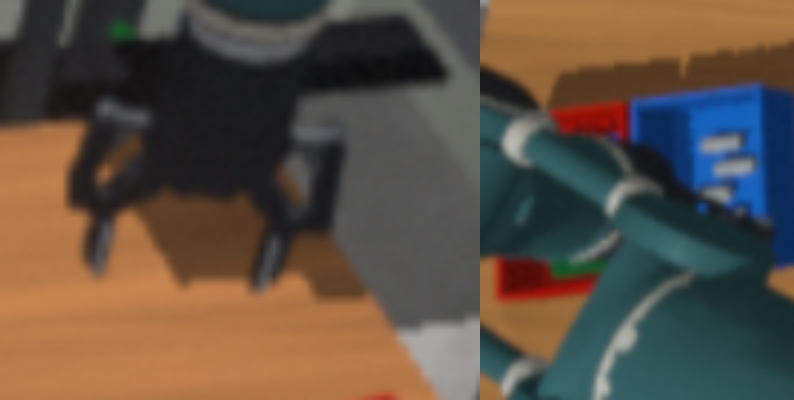

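Request:
{"name": "servo_tool", "arguments": {
  "plan": [
    {"xyz": [0, 0, -0.5], "dr": [0, 0, 0]},
    {"xyz": [0, 0, 0], "dr": [0, 0, 0]},
    {"xyz": [0, 0, 0], "dr": [0, 0, 0]}
  ]
}}

```text
time_s: 5.62
eef_pos: [0.5844, 0.0481, 0.11]
tcp_rot: [-0.0, 0.453, 0.892, -0.0]
wrist_force: [0.2, -0.0, -0.5]
width: -0.0001
grasp_force: 0.0
```

Run:
```python
from h import *
out=[];to(None);e=bot.read_state()["eef_pos"]
for n,b in(("scene",(238,155,288,205)),("top",(225,160,275,210))):
    f,i=grab(n);x0,y0,x1,y1=b
    a=cv2.resize(i[y0:y1,x0:x1],None,fx=8,fy=8,interpolation=cv2.INTER_NEAREST)
    for dz in(0,.01,.02,.03): 
        u,v=proj(f,e+[0,0,dz]);print(n,dz,round(u,1),round(v,1))
        cv2.circle(a,(int((u+.5-x0)*8),int((v+.5-y0)*8)),2,(255,0,255),-1)
    out.append(a)
cv2.imwrite("pics/n3.png",np.hstack(out))
```

```text
t 5.625 eef [0.5844 0.0481 0.11  ] az_y 36.19 F [ 0.18 -0.02 -0.49] T [-0.015  0.017  0.028] w -0.0001 g 0.0 q6 -0.59
scene 0 263.1 185.3
scene 0.01 263.1 183.3
scene 0.02 263.2 181.3
scene 0.03 263.2 179.3
top 0 249.3 184.8
top 0.01 249.2 184.2
top 0.02 249.2 183.6
top 0.03 249.1 182.9
```

View pics/n3.png

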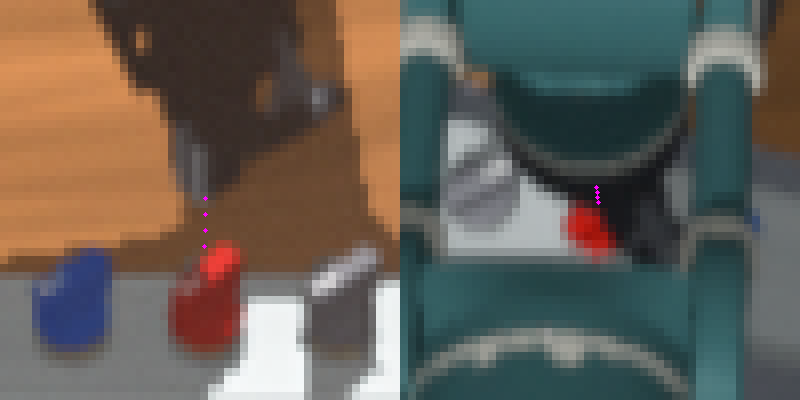

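Request:
{"name": "servo_tool", "arguments": {
  "plan": [
    {"xyz": [0, 0, 0], "dr": [0, 0, 0]},
    {"xyz": [0, 0, 0], "dr": [0, 0, 0]},
    {"xyz": [0, 0, 0.3], "dr": [0, 0, 0]},
    {"xyz": [0, 0, 0.2], "dr": [0, 0, 0]},
    {"xyz": [0, 0, 0], "dr": [0, 0, 0]}
  ],
  "hand": 28
}}

```text
time_s: 6.35
eef_pos: [0.5825, 0.048, 0.0779]
tcp_rot: [-0.002, 0.453, 0.892, -0.001]
wrist_force: [-0.5, -0.3, -1.1]
width: 0.028
grasp_force: 0.0
```

Request:
{"name": "servo_tool", "arguments": {
  "plan": [
    {"xyz": [0, 0, 0.05], "dr": [0, 0, 0]},
    {"xyz": [0, 0, 0], "dr": [0, 0, 0]}
  ]
}}

```text
time_s: 6.6
eef_pos: [0.5847, 0.0481, 0.0775]
tcp_rot: [0.0, 0.453, 0.892, 0.0]
wrist_force: [-0.3, 0.8, 0.2]
width: 0.0279
grasp_force: 0.0
```

Request:
{"name": "servo_tool", "arguments": {
  "plan": [
    {"xyz": [0, 0, 0.05], "dr": [0, 0, 0]},
    {"xyz": [0, 0, 0], "dr": [0, 0, 0]}
  ]
}}

```text
time_s: 6.85
eef_pos: [0.5845, 0.0481, 0.0744]
tcp_rot: [-0.0, 0.453, 0.892, -0.0]
wrist_force: [0.2, -0.3, -0.4]
width: 0.0278
grasp_force: 0.0
```

Request:
{"name": "servo_tool", "arguments": {
  "plan": [
    {"xyz": [0, 0, 0.05], "dr": [0, 0, 0]},
    {"xyz": [0, 0, 0], "dr": [0, 0, 0]}
  ]
}}

```text
time_s: 7.1
eef_pos: [0.5843, 0.0481, 0.0711]
tcp_rot: [-0.0, 0.453, 0.892, -0.0]
wrist_force: [-0.4, -0.4, 0.8]
width: 0.0282
grasp_force: 0.0
```

Request:
{"name": "servo_tool", "arguments": {
  "plan": [
    {"xyz": [0, 0, 0.05], "dr": [0, 0, 0]},
    {"xyz": [0, 0, 0], "dr": [0, 0, 0]}
  ]
}}

```text
time_s: 7.35
eef_pos: [0.5842, 0.0481, 0.068]
tcp_rot: [-0.0, 0.453, 0.892, -0.0]
wrist_force: [0.3, 0.3, -1.2]
width: 0.0279
grasp_force: 0.0
```

Request:
{"name": "servo_tool", "arguments": {
  "plan": [
    {"xyz": [0, 0, 0.05], "dr": [0, 0, 0]},
    {"xyz": [0, 0, 0], "dr": [0, 0, 0]}
  ]
}}

```text
time_s: 7.6
eef_pos: [0.5842, 0.0481, 0.065]
tcp_rot: [-0.0, 0.453, 0.892, -0.0]
wrist_force: [-1.2, -0.9, -0.5]
width: 0.0281
grasp_force: 0.0
```

Request:
{"name": "servo_tool", "arguments": {
  "plan": [
    {"xyz": [0, 0, 0.05], "dr": [0, 0, 0]},
    {"xyz": [0, 0, 0], "dr": [0, 0, 0]}
  ]
}}

```text
time_s: 7.85
eef_pos: [0.5842, 0.0481, 0.062]
tcp_rot: [-0.0, 0.453, 0.892, -0.0]
wrist_force: [0.5, -0.4, -0.6]
width: 0.0283
grasp_force: 0.0
```

Request:
{"name": "servo_tool", "arguments": {
  "plan": [
    {"xyz": [0, 0, 0.05], "dr": [0, 0, 0]},
    {"xyz": [0, 0, 0], "dr": [0, 0, 0]}
  ]
}}

```text
time_s: 8.1
eef_pos: [0.5842, 0.0481, 0.059]
tcp_rot: [-0.0, 0.453, 0.892, -0.0]
wrist_force: [0.1, -0.6, 0.6]
width: 0.0277
grasp_force: 0.0
```

Run:
```python
from h import *
out=[];to(None);e=bot.read_state()["eef_pos"]
for n,b in(("scene",(238,155,288,205)),("top",(225,160,275,210))):
    f,i=grab(n);x0,y0,x1,y1=b
    a=cv2.resize(i[y0:y1,x0:x1],None,fx=8,fy=8,interpolation=cv2.INTER_NEAREST)
    out.append(a)
cv2.imwrite("pics/n4.png",np.hstack(out))
```

```text
t 8.1 eef [0.5842 0.0481 0.059 ] az_y 36.19 F [ 0.09 -0.65  0.58] T [0.008 0.051 0.001] w 0.0277 g 0.0 q6 -0.59
```

View pics/n4.png

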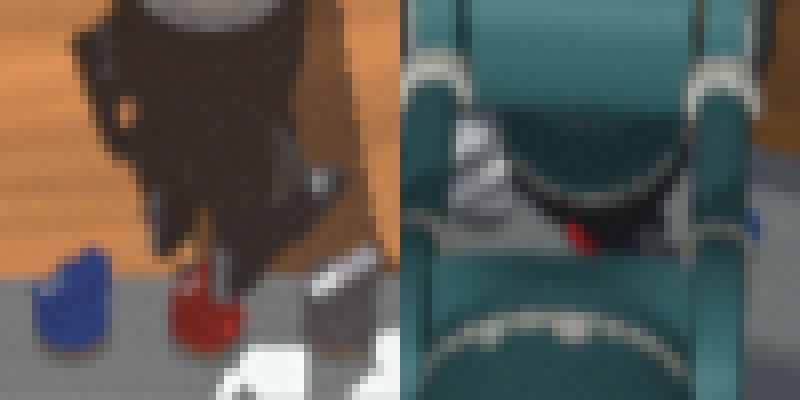

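Request:
{"name": "servo_tool", "arguments": {
  "plan": [
    {"xyz": [0, 0, 0.05], "dr": [0, 0, 0]},
    {"xyz": [0, 0, 0], "dr": [0, 0, 0]}
  ]
}}

```text
time_s: 8.45
eef_pos: [0.5843, 0.0481, 0.056]
tcp_rot: [-0.0, 0.453, 0.892, -0.0]
wrist_force: [0.1, 0.5, 0.5]
width: 0.028
grasp_force: 0.0
```

Request:
{"name": "servo_tool", "arguments": {
  "plan": [
    {"xyz": [0, 0, 0.05], "dr": [0, 0, 0]},
    {"xyz": [0, 0, 0], "dr": [0, 0, 0]}
  ]
}}

```text
time_s: 8.7
eef_pos: [0.5842, 0.0481, 0.053]
tcp_rot: [-0.0, 0.453, 0.892, -0.0]
wrist_force: [0.5, -0.1, -0.5]
width: 0.0279
grasp_force: 0.0
```

Request:
{"name": "servo_tool", "arguments": {
  "plan": [
    {"xyz": [0, 0, 0.04], "dr": [0, 0, 0]},
    {"xyz": [0, 0, 0], "dr": [0, 0, 0]}
  ]
}}

```text
time_s: 8.95
eef_pos: [0.5843, 0.0481, 0.0507]
tcp_rot: [-0.0, 0.453, 0.892, -0.0]
wrist_force: [-0.5, 0.0, -0.1]
width: 0.0283
grasp_force: 0.0
```

Request:
{"name": "servo_tool", "arguments": {
  "plan": [
    {"xyz": [0, 0, 0], "dr": [0, 0, 0]},
    {"xyz": [0, 0, 0], "dr": [0, 0, 0]},
    {"xyz": [0, 0, 0], "dr": [0, 0, 0]},
    {"xyz": [0, 0, 0], "dr": [0, 0, 0]}
  ],
  "hand": 0
}}

```text
time_s: 9.45
eef_pos: [0.5869, 0.0499, 0.0516]
tcp_rot: [0.002, 0.453, 0.892, 0.002]
wrist_force: [4.2, 5.4, -3.1]
width: 0.0098
grasp_force: 60.8
```

```bash
python3 -c "
from h import *
avg();to(None)"
```

```text
eef mm|F|T|w g q6 [586.917, 49.859, 51.595, 4.685, 5.584, -2.84, 0.865, -0.783, -0.031, 9.972, 60.798, -0.592]
 sd [0.008, 0.014, 0.009, 0.52, 0.332, 0.577, 0.022, 0.028, 0.015, 0.196, 0.001, 0.0]
t 9.85 eef [0.5869 0.0498 0.0516] az_y 36.16 F [ 4.    5.4  -2.57] T [ 0.883 -0.745 -0.037] w 0.0102 g 60.8 q6 -0.59
```

Request:
{"name": "servo_tool", "arguments": {
  "plan": [
    {"xyz": [0, 0.055, 0], "dr": [0, 0, 0]},
    {"xyz": [0, 0, 0], "dr": [0, 0, 0.5]},
    {"xyz": [0, 0, 0], "dr": [0, 0, 0.5]},
    {"xyz": [0, 0, 0], "dr": [0, 0, 0]}
  ]
}}

```text
time_s: 10.35
eef_pos: [0.587, 0.05, 0.0515]
tcp_rot: [-0.0, 0.513, 0.858, -0.0]
wrist_force: [-2.9, -0.8, 4.9]
width: 0.0101
grasp_force: 61.9
```

```bash
python3 -c "
from h import *
avg(6);to(None)"
```

```text
eef mm|F|T|w g q6 [587.04, 50.0, 51.526, -2.899, -0.07, 5.627, -0.034, 0.522, -0.075, 9.918, 61.916, -0.45]
 sd [0.013, 0.01, 0.016, 0.438, 0.519, 0.397, 0.02, 0.032, 0.029, 0.168, 0.002, 0.0]
t 10.65 eef [0.587  0.05   0.0515] az_y 28.25 F [-2.75 -0.52  5.26] T [-0.042  0.478 -0.103] w 0.01 g 61.9 q6 -0.45
```

Request:
{"name": "servo_tool", "arguments": {
  "plan": [
    {"xyz": [0, 0, 0], "dr": [0, 0, 0.5]},
    {"xyz": [0, 0, 0], "dr": [0, 0, 0.5]},
    {"xyz": [0, 0, 0], "dr": [0, 0, 0.5]},
    {"xyz": [0, 0, 0], "dr": [0, 0, 0]}
  ]
}}

```text
time_s: 11.15
eef_pos: [0.5872, 0.0501, 0.0515]
tcp_rot: [-0.0, 0.6, 0.8, 0.0]
wrist_force: [-1.7, -0.2, 4.9]
width: 0.0103
grasp_force: 61.8
```

```bash
python3 -c "
from h import *
avg(6);to(None)"
```

```text
eef mm|F|T|w g q6 [587.217, 50.087, 51.521, -2.201, 0.453, 4.71, 0.038, 0.456, -0.099, 10.074, 61.855, -0.241]
 sd [0.021, 0.01, 0.019, 0.5, 0.638, 0.515, 0.024, 0.023, 0.021, 0.161, 0.001, 0.0]
t 11.45 eef [0.5872 0.0501 0.0515] az_y 16.25 F [-2.13  0.69  4.64] T [ 0.019  0.478 -0.102] w 0.0102 g 61.9 q6 -0.24
```

Request:
{"name": "servo_tool", "arguments": {
  "plan": [
    {"xyz": [0, 0, 0], "dr": [0, 0, 0.4]},
    {"xyz": [0, 0, 0], "dr": [0, 0, 0.4]},
    {"xyz": [0, 0, 0], "dr": [0, 0, 0]}
  ]
}}

```text
time_s: 11.82
eef_pos: [0.5873, 0.0501, 0.0515]
tcp_rot: [0.0, 0.644, 0.765, 0.0]
wrist_force: [-2.1, 0.8, 4.6]
width: 0.0102
grasp_force: 61.9
```

```bash
python3 -c "
from h import *
avg(6)"
```

```text
eef mm|F|T|w g q6 [587.341, 50.107, 51.531, -1.954, 0.565, 5.625, 0.062, 0.461, -0.078, 10.032, 61.885, -0.13]
 sd [0.014, 0.017, 0.015, 0.458, 0.46, 0.299, 0.037, 0.026, 0.024, 0.167, 0.001, 0.0]
```

Request:
{"name": "servo_tool", "arguments": {
  "plan": [
    {"xyz": [0, 0, 0], "dr": [0, 0, 0.35]},
    {"xyz": [0, 0, 0], "dr": [0, 0, 0]}
  ]
}}

```text
time_s: 12.38
eef_pos: [0.5874, 0.0501, 0.0515]
tcp_rot: [0.0, 0.662, 0.749, 0.0]
wrist_force: [-2.0, 0.5, 5.1]
width: 0.0097
grasp_force: 61.9
```

```bash
python3 -c "
from h import *
avg(5)"
```

```text
eef mm|F|T|w g q6 [587.366, 50.127, 51.524, -1.751, 0.539, 5.442, 0.053, 0.401, -0.029, 9.95, 61.868, -0.081]
 sd [0.013, 0.007, 0.01, 0.492, 0.904, 0.357, 0.025, 0.024, 0.025, 0.213, 0.001, 0.0]
```

```bash
sed -i 's/s\["qpos"\]\[5\]\])/s["qpos"][5],s["joint_efforts"][5]])/' h.py; python3 -c "
from h import *
avg(4)"
```

```text
eef mm|F|T|w g q6 [587.372, 50.126, 51.527, -2.008, -0.075, 5.039, 0.077, 0.42, -0.043, 10.159, 61.87, -0.081, -0.033]
 sd [0.004, 0.02, 0.008, 0.429, 0.192, 0.562, 0.016, 0.019, 0.018, 0.136, 0.0, 0.0, 0.0]
```

Request:
{"name": "servo_tool", "arguments": {
  "plan": [
    {"xyz": [0, 0, 0], "dr": [0, 0, 0.25]},
    {"xyz": [0, 0, 0], "dr": [0, 0, 0]}
  ]
}}

```text
time_s: 13.08
eef_pos: [0.5874, 0.0501, 0.0515]
tcp_rot: [0.0, 0.675, 0.738, 0.0]
wrist_force: [-1.5, 0.6, 4.9]
width: 0.0098
grasp_force: 61.9
```

```bash
python3 -c "
from h import *
avg(4)"
```

```text
eef mm|F|T|w g q6 [587.391, 50.119, 51.507, -1.979, 0.351, 5.41, 0.074, 0.406, 0.008, 9.964, 61.858, -0.046, 0.001]
 sd [0.018, 0.008, 0.01, 0.171, 0.464, 0.417, 0.025, 0.02, 0.016, 0.059, 0.001, 0.0, 0.006]
```

Request:
{"name": "servo_tool", "arguments": {
  "plan": [
    {"xyz": [0, 0, 0], "dr": [0, 0, 0.05]},
    {"xyz": [0, 0, 0], "dr": [0, 0, 0.05]},
    {"xyz": [0, 0, 0], "dr": [0, 0, 0.05]},
    {"xyz": [0, 0, 0], "dr": [0, 0, 0.05]},
    {"xyz": [0, 0, 0], "dr": [0, 0, 0.05]}
  ]
}}

```text
time_s: 13.9
eef_pos: [0.5874, 0.0501, 0.0515]
tcp_rot: [0.0, 0.688, 0.726, 0.0]
wrist_force: [-2.0, 0.6, 5.5]
width: 0.01
grasp_force: 61.9
```

```bash
cat >> h.py <<'E'
def tq():
    s=bot.read_state(); print("now q6 %.4f eff %.4f Tz %.3f qvel %.4f"%(s["qpos"][5],s["joint_efforts"][5],s["torque"][2],s["qvel"][5]))
    L=[]
    for k in range(3): bot.grab_frame("scene"); s=bot.read_state(); L.append((s["qpos"][5].round(4),s["joint_efforts"][5].round(4),s["torque"][2].round(3)))
    print(L,s["time_s"])
E
python3 -c "
from h import *
tq()"
```

```text
now q6 -0.0112 eff 0.0605 Tz 0.095 qvel 0.0566
[(np.float64(-0.011), np.float64(0.1123), np.float64(0.048)), (np.float64(-0.0113), np.float64(0.0898), np.float64(-0.01)), (np.float64(-0.0113), np.float64(0.0618), np.float64(0.052))] 14.05
```

Request:
{"name": "servo_tool", "arguments": {
  "plan": [
    {"xyz": [0, 0, 0], "dr": [0, 0, 0.05]},
    {"xyz": [0, 0, 0], "dr": [0, 0, 0.05]},
    {"xyz": [0, 0, 0], "dr": [0, 0, 0.05]},
    {"xyz": [0, 0, 0], "dr": [0, 0, 0.05]},
    {"xyz": [0, 0, 0], "dr": [0, 0, 0.05]}
  ]
}}

```text
time_s: 14.68
eef_pos: [0.5875, 0.0501, 0.0515]
tcp_rot: [0.0, 0.7, 0.714, 0.0]
wrist_force: [-1.3, 0.3, 4.2]
width: 0.0098
grasp_force: 61.9
```

```bash
python3 -c "
from h import *
tq()"
```

```text
now q6 0.0235 eff 0.0977 Tz 0.164 qvel 0.0534
[(np.float64(0.0238), np.float64(0.1504), np.float64(0.123)), (np.float64(0.0235), np.float64(0.1466), np.float64(0.12)), (np.float64(0.0234), np.float64(0.1211), np.float64(0.121))] 14.825
```

Request:
{"name": "servo_tool", "arguments": {
  "plan": [
    {"xyz": [0, 0, 0], "dr": [0, 0, 0.05]},
    {"xyz": [0, 0, 0], "dr": [0, 0, 0.05]},
    {"xyz": [0, 0, 0], "dr": [0, 0, 0.05]},
    {"xyz": [0, 0, 0], "dr": [0, 0, 0.05]},
    {"xyz": [0, 0, 0], "dr": [0, 0, 0.05]}
  ]
}}

```text
time_s: 15.45
eef_pos: [0.5875, 0.0501, 0.0515]
tcp_rot: [0.0, 0.713, 0.702, 0.0]
wrist_force: [-1.6, -0.2, 5.1]
width: 0.0102
grasp_force: 61.9
```

```bash
python3 -c "
from h import *
tq()"
```

```text
now q6 0.0585 eff 0.1515 Tz 0.217 qvel 0.0530
[(np.float64(0.0588), np.float64(0.2058), np.float64(0.184)), (np.float64(0.0585), np.float64(0.2024), np.float64(0.168)), (np.float64(0.0584), np.float64(0.177), np.float64(0.188))] 15.6
```

Request:
{"name": "servo_tool", "arguments": {
  "plan": [
    {"xyz": [0, 0, 0], "dr": [0, 0, 0.05]},
    {"xyz": [0, 0, 0], "dr": [0, 0, 0.05]},
    {"xyz": [0, 0, 0], "dr": [0, 0, 0.05]},
    {"xyz": [0, 0, 0], "dr": [0, 0, 0.05]},
    {"xyz": [0, 0, 0], "dr": [0, 0, 0.05]}
  ]
}}

```text
time_s: 16.23
eef_pos: [0.5875, 0.0501, 0.0515]
tcp_rot: [0.0, 0.725, 0.689, 0.0]
wrist_force: [-2.3, 0.2, 5.0]
width: 0.0103
grasp_force: 61.9
```

```bash
python3 -c "
from h import *
tq()"
```

```text
now q6 0.0933 eff 0.2125 Tz 0.264 qvel 0.0518
[(np.float64(0.0935), np.float64(0.2653), np.float64(0.211)), (np.float64(0.0933), np.float64(0.2619), np.float64(0.218)), (np.float64(0.0932), np.float64(0.2365), np.float64(0.229))] 16.375
```

Request:
{"name": "servo_tool", "arguments": {
  "plan": [
    {"xyz": [0, 0, 0], "dr": [0, 0, 0.05]},
    {"xyz": [0, 0, 0], "dr": [0, 0, 0.05]},
    {"xyz": [0, 0, 0], "dr": [0, 0, 0.05]},
    {"xyz": [0, 0, 0], "dr": [0, 0, 0]}
  ]
}}

```text
time_s: 16.88
eef_pos: [0.5875, 0.0501, 0.0515]
tcp_rot: [0.0, 0.732, 0.682, 0.0]
wrist_force: [-2.5, -0.0, 4.8]
width: 0.0101
grasp_force: 61.9
```

```bash
python3 -c "
from h import *
tq()"
```

```text
now q6 0.1141 eff 0.2819 Tz 0.254 qvel -0.0009
[(np.float64(0.114), np.float64(0.2691), np.float64(0.265)), (np.float64(0.114), np.float64(0.267), np.float64(0.261)), (np.float64(0.114), np.float64(0.2668), np.float64(0.254))] 17.025
```

Request:
{"name": "servo_tool", "arguments": {
  "plan": [
    {"xyz": [0, 0, 0], "dr": [0, 0, -0.05]},
    {"xyz": [0, 0, 0], "dr": [0, 0, -0.05]},
    {"xyz": [0, 0, 0], "dr": [0, 0, -0.05]},
    {"xyz": [0, 0, 0], "dr": [0, 0, 0]}
  ]
}}

```text
time_s: 17.52
eef_pos: [0.5875, 0.0502, 0.0515]
tcp_rot: [0.0, 0.725, 0.689, 0.0]
wrist_force: [-1.7, 0.9, 4.9]
width: 0.01
grasp_force: 61.9
```

```bash
python3 -c "
from h import *
tq()"
```

```text
now q6 0.0935 eff 0.0724 Tz 0.034 qvel 0.0012
[(np.float64(0.0935), np.float64(0.0847), np.float64(0.074)), (np.float64(0.0935), np.float64(0.0868), np.float64(0.047)), (np.float64(0.0935), np.float64(0.0868), np.float64(0.079))] 17.675
```

Request:
{"name": "servo_tool", "arguments": {
  "plan": [
    {"xyz": [0, 0, 0], "dr": [0, 0, 0]},
    {"xyz": [0, 0, 0], "dr": [0, 0, 0]},
    {"xyz": [0, 0, -0.3], "dr": [0, 0, 0]},
    {"xyz": [0, 0, -0.6], "dr": [0, 0, 0]},
    {"xyz": [0, 0, -0.7], "dr": [0, 0, 0]}
  ],
  "hand": 30
}}

```text
time_s: 18.3
eef_pos: [0.5869, 0.05, 0.1484]
tcp_rot: [-0.0, 0.725, 0.688, -0.0]
wrist_force: [0.3, -0.2, 0.0]
width: 0.0298
grasp_force: 0.0
```

```bash
python3 -c "
from h import *
to((.4835,-.3055,.145))"
```

```text
t 18.3 eef [0.5869 0.05   0.1484] az_y -3.0 F [ 0.3  -0.23  0.03] T [-0.031  0.026 -0.009] w 0.0298 g 0.0 q6 0.1
units [-6.007 -1.41   0.058] zaxis [-7.e-04 -1.e-04 -1.e+00]
```

Request:
{"name": "servo_tool", "arguments": {
  "plan": [
    {"xyz": [-0.75, -0.176, 0], "dr": [0, 0, 0]},
    {"xyz": [-0.75, -0.176, 0], "dr": [0, 0, 0]},
    {"xyz": [-0.75, -0.176, 0], "dr": [0, 0, 0]},
    {"xyz": [-0.75, -0.176, 0], "dr": [0, 0, 0]},
    {"xyz": [-0.75, -0.176, 0], "dr": [0, 0, 0]}
  ],
  "hand": 45
}}

```text
time_s: 18.92
eef_pos: [0.5227, -0.1734, 0.1486]
tcp_rot: [0.001, 0.725, 0.688, 0.0]
wrist_force: [1.1, 0.2, -0.5]
width: 0.0451
grasp_force: 0.0
```

Request:
{"name": "servo_tool", "arguments": {
  "plan": [
    {"xyz": [-0.75, -0.176, 0], "dr": [0, 0, 0]},
    {"xyz": [-0.75, -0.176, 0], "dr": [0, 0, 0]},
    {"xyz": [-0.75, -0.176, 0], "dr": [0, 0, 0]},
    {"xyz": [0, 0, 0], "dr": [0, 0, 1]},
    {"xyz": [0, 0, 0], "dr": [0, 0, 1]}
  ]
}}

```text
time_s: 19.55
eef_pos: [0.4839, -0.3063, 0.1484]
tcp_rot: [0.001, 0.816, 0.578, 0.0]
wrist_force: [0.6, 1.2, -0.6]
width: 0.0452
grasp_force: 0.0
```

Request:
{"name": "servo_tool", "arguments": {
  "plan": [
    {"xyz": [0, 0, 0], "dr": [0, 0, 1]},
    {"xyz": [0, 0, 0], "dr": [0, 0, 1]},
    {"xyz": [0, 0, 0], "dr": [0, 0, 1]},
    {"xyz": [0, 0, 0], "dr": [0, 0, 1]},
    {"xyz": [0, 0, 0], "dr": [0, 0, 1]}
  ]
}}

```text
time_s: 20.18
eef_pos: [0.4843, -0.3054, 0.1485]
tcp_rot: [0.001, 0.964, 0.265, 0.001]
wrist_force: [1.2, 0.4, -0.6]
width: 0.045
grasp_force: 0.0
```

Request:
{"name": "servo_tool", "arguments": {
  "plan": [
    {"xyz": [0, 0, 0], "dr": [0, 0, 1]},
    {"xyz": [0, 0, 0], "dr": [0, 0, 1]},
    {"xyz": [0, 0, 0], "dr": [0, 0, 1]},
    {"xyz": [0, 0, 0], "dr": [0, 0, 1]},
    {"xyz": [0, 0, 0], "dr": [0, 0, 0.94]}
  ]
}}

```text
time_s: 20.8
eef_pos: [0.4843, -0.3053, 0.1484]
tcp_rot: [0.0, 0.997, -0.076, 0.001]
wrist_force: [0.3, -0.2, 0.4]
width: 0.0446
grasp_force: 0.0
```

Request:
{"name": "servo_tool", "arguments": {
  "plan": [
    {"xyz": [0, 0, 0], "dr": [0, 0, 0]},
    {"xyz": [0, 0, 0], "dr": [0, 0, 0]}
  ]
}}

```text
time_s: 21.05
eef_pos: [0.4842, -0.3052, 0.1477]
tcp_rot: [0.0, 0.997, -0.073, 0.0]
wrist_force: [0.2, -0.8, 0.3]
width: 0.0451
grasp_force: 0.0
```

Run:
```python
from h import *
to((.4855,-.3045,.09))
f,i=grab("scene"); x0,y0,x1,y1=245,175,280,200
hsv=cv2.cvtColor(i,cv2.COLOR_BGR2HSV)
m=cv2.inRange(hsv,(0,130,120),(8,255,255));ys,xs=np.nonzero(m[175:202,252:278]); print("red now",len(xs),xs.mean()+252,ys.mean()+175)
m=cv2.inRange(hsv,(22,150,60),(34,255,255));N,l,s,c=cv2.connectedComponentsWithStats(m);print([(s[j].tolist(),c[j].round(1).tolist()) for j in range(1,N) if s[j][4]>30])
```

```text
t 21.05 eef [ 0.4842 -0.3052  0.1477] az_y -98.41 F [ 0.17 -0.78  0.3 ] T [0.016 0.025 0.046] w 0.0451 g 0.0 q6 1.11
units [ 0.02  -0.014  0.962] zaxis [ 8.e-04 -5.e-04 -1.e+00]
red now 79 263.6835443037975 192.27848101265823
[([34, 0, 32, 39, 724], [49.9, 18.4]), ([52, 45, 27, 30, 500], [65.2, 59.1]), ([434, 105, 10, 7, 49], [438.5, 107.9]), ([151, 151, 22, 27, 414], [162.4, 165.0]), ([174, 165, 22, 31, 510], [185.0, 180.4]), ([150, 179, 16, 23, 279], [157.8, 190.8])]
```

Request:
{"name": "servo_tool", "arguments": {
  "plan": [
    {"xyz": [0.013, -0.014, 0.6], "dr": [0, 0, 0]},
    {"xyz": [0, 0, 0.6], "dr": [0, 0, 0]},
    {"xyz": [0, 0, 0.3], "dr": [0, 0, 0]},
    {"xyz": [0, 0, 0.15], "dr": [0, 0, 0]},
    {"xyz": [0, 0, 0], "dr": [0, 0, 0]}
  ]
}}

```text
time_s: 21.72
eef_pos: [0.485, -0.3044, 0.0481]
tcp_rot: [-0.0, 0.997, -0.074, -0.0]
wrist_force: [0.2, 0.3, -0.6]
width: 0.0452
grasp_force: 0.0
```

Request:
{"name": "servo_tool", "arguments": {
  "plan": [
    {"xyz": [0, 0, 0.1], "dr": [0, 0, 0]},
    {"xyz": [0, 0, 0.1], "dr": [0, 0, 0]},
    {"xyz": [0, 0, 0.06], "dr": [0, 0, 0]},
    {"xyz": [0, 0, 0], "dr": [0, 0, 0]}
  ]
}}

```text
time_s: 22.22
eef_pos: [0.4845, -0.3041, 0.032]
tcp_rot: [-0.0, 0.997, -0.074, -0.0]
wrist_force: [-0.6, -0.1, -0.6]
width: 0.045
grasp_force: 0.0
```

Request:
{"name": "servo_tool", "arguments": {
  "plan": [
    {"xyz": [0, 0, 0], "dr": [0, 0, 0]},
    {"xyz": [0, 0, 0], "dr": [0, 0, 0]},
    {"xyz": [0, 0, 0], "dr": [0, 0, 0]},
    {"xyz": [0, 0, 0], "dr": [0, 0, 0]}
  ],
  "hand": 0
}}

```text
time_s: 22.72
eef_pos: [0.4852, -0.3045, 0.0327]
tcp_rot: [0.0, 0.997, -0.074, 0.0]
wrist_force: [0.8, -0.1, 1.7]
width: 0.0095
grasp_force: 59.7
```

```bash
python3 -c "
from h import *
avg(3);to(None)"
```

```text
eef mm|F|T|w g q6 [485.196, -304.514, 32.741, 0.773, -0.142, 1.265, 0.001, -0.057, -0.013, 9.755, 59.755, 1.116, -0.004]
 sd [0.004, 0.004, 0.007, 0.31, 0.249, 0.189, 0.037, 0.029, 0.006, 0.2, 0.026, 0.0, 0.0]
t 22.875 eef [ 0.4852 -0.3045  0.0327] az_y -98.53 F [1.09 0.04 1.  ] T [-0.042 -0.096 -0.011] w 0.01 g 59.8 q6 1.12
```

Request:
{"name": "servo_tool", "arguments": {
  "plan": [
    {"xyz": [0, 0, -0.2], "dr": [0, 0, 0]},
    {"xyz": [0, 0, -0.5], "dr": [0, 0, 0]},
    {"xyz": [0, 0, -0.8], "dr": [0, 0, 0]},
    {"xyz": [0, 0, -0.7], "dr": [0, 0, 0]},
    {"xyz": [0, 0, 0], "dr": [0, 0, 0]}
  ]
}}

```text
time_s: 23.5
eef_pos: [0.4876, -0.3062, 0.1699]
tcp_rot: [0.002, 0.997, -0.074, 0.004]
wrist_force: [0.4, -0.8, -1.1]
width: 0.0097
grasp_force: 59.5
```

Run:
```python
from h import *
R=to((.587,.0501,.165))
e=bot.read_state()["eef_pos"]
f,i=grab("scene");x0,y0,x1,y1=140,120,200,180
hsv=cv2.cvtColor(i,cv2.COLOR_BGR2HSV)
m=cv2.inRange(hsv,(22,150,60),(34,255,255));N,l,s,c=cv2.connectedComponentsWithStats(m);print([(s[j].tolist(),c[j].round(1).tolist()) for j in range(1,N) if s[j][4]>30])
print(proj(f,e-[0,0,.0327]),proj(f,e-[0,0,.0327]+[0,0,.052]))
a=cv2.resize(i[120:180,140:200],None,fx=8,fy=8,interpolation=cv2.INTER_NEAREST);cv2.imwrite("pics/n5.png",a)
# outline of cup: rim ellipse bottom row and left/right columns
Y=m[100:200,135:172]; 
for v in range(100,182):
    r=np.nonzero(m[v,135:172])[0]
    if len(r): print(v,r.min()+135,r.max()+135,end=' | ')
```

```text
t 23.5 eef [ 0.4876 -0.3062  0.1699] az_y -98.53 F [ 0.4  -0.76 -1.12] T [-0.005 -0.061  0.004] w 0.0097 g 59.5 q6 1.12
units [ 0.758 -6.118  0.063] zaxis [ 0.0075 -0.0052 -1.    ]
[([34, 0, 32, 39, 722], [49.8, 18.3]), ([52, 44, 27, 31, 499], [65.2, 59.1]), ([434, 105, 10, 7, 49], [438.5, 107.9]), ([142, 148, 31, 30, 664], [158.1, 163.9]), ([174, 165, 22, 31, 510], [185.0, 180.4])]
(np.float64(152.58853965847163), np.float64(170.5204103505958)) (np.float64(149.901349171916), np.float64(159.55923089455078))
148 161 163 | 149 159 164 | 150 157 164 | 151 156 164 | 152 147 167 | 153 147 168 | 154 147 169 | 155 147 170 | 156 147 170 | 157 144 170 | 158 143 170 | 159 142 170 | 160 142 170 | 161 142 170 | 162 142 171 | 163 143 171 | 164 143 171 | 165 144 171 | 166 144 171 | 167 144 171 | 168 144 171 | 169 145 171 | 170 145 171 | 171 145 171 | 172 145 171 | 173 146 171 | 174 147 171 | 175 148 170 | 176 157 168 | 177 159 166 |
```

Request:
{"name": "servo_tool", "arguments": {
  "plan": [
    {"xyz": [0.06, -0.5, 0], "dr": [0, 0, 0]},
    {"xyz": [0.1, -0.8, 0], "dr": [0, 0, 0]},
    {"xyz": [0.1, -0.8, 0], "dr": [0, 0, 0]},
    {"xyz": [0.1, -0.8, 0], "dr": [0, 0, 0]},
    {"xyz": [0.1, -0.8, 0], "dr": [0, 0, 0]}
  ]
}}

```text
time_s: 24.18
eef_pos: [0.5436, -0.087, 0.1622]
tcp_rot: [-0.0, 0.997, -0.075, -0.002]
wrist_force: [-0.7, 0.8, -2.3]
width: 0.0099
grasp_force: 59.5
```

Request:
{"name": "servo_tool", "arguments": {
  "plan": [
    {"xyz": [0.1, -0.8, 0], "dr": [0, 0, 0]},
    {"xyz": [0.1, -0.8, 0], "dr": [0, 0, 0]},
    {"xyz": [0.1, -0.8, 0], "dr": [0, 0, 0]},
    {"xyz": [0, 0, 0], "dr": [0, 0, 0]},
    {"xyz": [0, 0, 0], "dr": [0, 0, 0]}
  ]
}}

```text
time_s: 24.8
eef_pos: [0.5828, 0.0506, 0.1627]
tcp_rot: [0.001, 0.997, -0.074, -0.002]
wrist_force: [-0.2, -0.5, -0.0]
width: 0.0098
grasp_force: 59.5
```

Request:
{"name": "servo_tool", "arguments": {
  "plan": [
    {"xyz": [0, 0, 0], "dr": [0, 0, 0]},
    {"xyz": [0, 0, 0], "dr": [0, 0, 0]}
  ]
}}

```text
time_s: 25.05
eef_pos: [0.5839, 0.0497, 0.1642]
tcp_rot: [0.0, 0.997, -0.075, -0.0]
wrist_force: [0.2, 1.0, -0.3]
width: 0.0094
grasp_force: 59.5
```

Run:
```python
from h import *
R=to((.587,.0501,.165))
e=bot.read_state()["eef_pos"]
f,i=grab("scene")
hsv=cv2.cvtColor(i,cv2.COLOR_BGR2HSV)
m=cv2.inRange(hsv,(20,130,40),(36,255,255))
for v in range(135,200):
    r=np.nonzero(m[v,240:290])[0]
    if len(r): print(v,r.min()+240,r.max()+240,end=' | ')
print()
rim=e-[0,0,.0327]; x=R[:,0];x[2]=0
for d in(0,.0255):
  for sx,sy in((0,0),(1,0),(-1,0),(0,1),(0,-1)):
    if d or not(sx or sy): print((sx,sy,d),"rim",np.round(proj(f,rim+np.array([sx,sy,0])*d),1),"top",np.round(proj(f,rim+np.array([sx,sy,0])*d+[0,0,.052]),1))
b=cv2.resize(i[130:210,235:295],None,fx=7,fy=7,interpolation=cv2.INTER_NEAREST);cv2.imwrite("pics/n5.png",b)
```

```text
t 25.05 eef [0.5839 0.0497 0.1642] az_y -98.63 F [ 0.22  0.96 -0.33] T [-0.007  0.011 -0.019] w 0.0094 g 59.5 q6 1.76
units [ 0.051 -0.014 -0.014] zaxis [-4.e-04 -2.e-04 -1.e+00]
162 263 265 | 163 263 265 | 164 263 265 | 165 263 265 | 166 259 270 | 167 258 271 | 168 257 271 | 169 256 272 | 170 256 272 | 171 256 272 | 172 256 272 | 173 256 271 | 174 256 271 | 175 256 271 | 176 256 271 | 177 256 271 | 178 256 271 | 179 256 271 | 180 256 271 | 181 256 271 | 182 256 271 | 183 257 270 | 184 257 269 | 185 259 268 | 186 260 267 | 
(0, 0, 0) rim [263.6 180.8] top [263.9 170. ]
(0, 0, 0.0255) rim [263.6 180.8] top [263.9 170. ]
(1, 0, 0.0255) rim [264.9 186.7] top [265.2 175.9]
(-1, 0, 0.0255) rim [262.3 175.1] top [262.5 164.2]
(0, 1, 0.0255) rim [271.4 179.9] top [271.8 169.1]
(0, -1, 0.0255) rim [255.9 181.7] top [255.9 170.9]
```

View pics/n5.png

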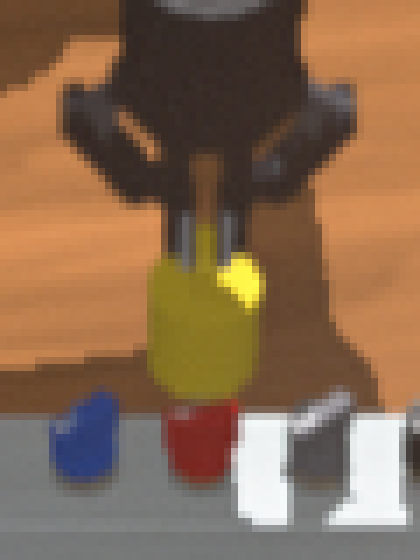

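Request:
{"name": "servo_tool", "arguments": {
  "plan": [
    {"xyz": [0.05, -0.012, 0.25], "dr": [0, 0, 0]},
    {"xyz": [0, 0, 0.2], "dr": [0, 0, 0]},
    {"xyz": [0, 0, 0], "dr": [0, 0, 0]},
    {"xyz": [0, 0, 0], "dr": [0, 0, 0]}
  ]
}}

```text
time_s: 25.6
eef_pos: [0.5872, 0.0512, 0.137]
tcp_rot: [0.0, 0.997, -0.074, -0.0]
wrist_force: [0.4, -0.2, 0.2]
width: 0.0099
grasp_force: 59.5
```

```bash
python3 -c "
from h import *
avg(3);to((.587,.0501,.0887))"
```

```text
eef mm|F|T|w g q6 [587.616, 51.276, 137.726, 0.584, -0.255, -0.506, 0.005, 0.012, -0.014, 9.839, 59.518, 1.764, -0.0]
 sd [0.105, 0.002, 0.178, 0.162, 0.311, 0.214, 0.011, 0.025, 0.009, 0.087, 0.001, 0.0, 0.0]
t 25.75 eef [0.5877 0.0513 0.1379] az_y -98.52 F [ 0.74 -0.22 -0.59] T [-0.008  0.038 -0.022] w 0.0098 g 59.5 q6 1.76
units [-0.01   0.021  0.82 ] zaxis [ 9.e-04  0.e+00 -1.e+00]
```

Request:
{"name": "servo_tool", "arguments": {
  "plan": [
    {"xyz": [-0.01, 0.021, 0.06], "dr": [0, 0, 0]},
    {"xyz": [0, 0, 0.06], "dr": [0, 0, 0]},
    {"xyz": [0, 0, 0.06], "dr": [0, 0, 0]},
    {"xyz": [0, 0, 0], "dr": [0, 0, 0]}
  ]
}}

```text
time_s: 26.25
eef_pos: [0.5861, 0.05, 0.126]
tcp_rot: [0.0, 0.997, -0.074, -0.001]
wrist_force: [0.1, 0.7, -1.3]
width: 0.0098
grasp_force: 59.5
```

Request:
{"name": "servo_tool", "arguments": {
  "plan": [
    {"xyz": [0, 0, 0.06], "dr": [0, 0, 0]},
    {"xyz": [0, 0, 0.06], "dr": [0, 0, 0]},
    {"xyz": [0, 0, 0], "dr": [0, 0, 0]}
  ]
}}

```text
time_s: 26.62
eef_pos: [0.5861, 0.05, 0.1188]
tcp_rot: [0.0, 0.997, -0.074, -0.0]
wrist_force: [0.3, 0.2, -0.3]
width: 0.0098
grasp_force: 59.5
```

Request:
{"name": "servo_tool", "arguments": {
  "plan": [
    {"xyz": [0, 0, 0.06], "dr": [0, 0, 0]},
    {"xyz": [0, 0, 0.06], "dr": [0, 0, 0]},
    {"xyz": [0, 0, 0], "dr": [0, 0, 0]}
  ]
}}

```text
time_s: 27.0
eef_pos: [0.5861, 0.05, 0.1117]
tcp_rot: [0.0, 0.997, -0.074, -0.0]
wrist_force: [-0.0, 0.2, -0.2]
width: 0.0101
grasp_force: 59.5
```

```bash
python3 -c "
from h import *
avg(2);to((.587,.0501,.0887))"
```

```text
eef mm|F|T|w g q6 [586.354, 50.026, 111.972, 0.019, -0.369, -0.08, 0.033, 0.019, 0.028, 9.994, 59.518, 1.762, -0.0]
 sd [0.075, 0.008, 0.082, 0.533, 0.253, 0.077, 0.009, 0.03, 0.013, 0.079, 0.0, 0.0, 0.0]
t 27.1 eef [0.5864 0.05   0.1121] az_y -98.53 F [ 0.55 -0.62 -0.16] T [0.024 0.049 0.015] w 0.0099 g 59.5 q6 1.76
units [ 0.009 -0.003  0.389] zaxis [-2.e-04 -0.e+00 -1.e+00]
```

Request:
{"name": "servo_tool", "arguments": {
  "plan": [
    {"xyz": [0.005, 0, 0.06], "dr": [0, 0, 0]},
    {"xyz": [0, 0, 0.06], "dr": [0, 0, 0]},
    {"xyz": [0, 0, 0.06], "dr": [0, 0, 0]},
    {"xyz": [0, 0, 0], "dr": [0, 0, 0]}
  ]
}}

```text
time_s: 27.6
eef_pos: [0.5864, 0.0499, 0.1008]
tcp_rot: [0.0, 0.997, -0.074, -0.001]
wrist_force: [-0.2, 0.7, -1.2]
width: 0.0099
grasp_force: 59.5
```

Request:
{"name": "servo_tool", "arguments": {
  "plan": [
    {"xyz": [0, 0, 0.06], "dr": [0, 0, 0]},
    {"xyz": [0, 0, 0.06], "dr": [0, 0, 0]},
    {"xyz": [0, 0, 0], "dr": [0, 0, 0]}
  ]
}}

```text
time_s: 27.98
eef_pos: [0.5864, 0.0499, 0.0937]
tcp_rot: [0.0, 0.997, -0.074, -0.0]
wrist_force: [0.9, 0.4, -0.9]
width: 0.0099
grasp_force: 59.5
```

Request:
{"name": "servo_tool", "arguments": {
  "plan": [
    {"xyz": [0, 0, 0.03], "dr": [0, 0, 0]},
    {"xyz": [0, 0, 0], "dr": [0, 0, 0]}
  ]
}}

```text
time_s: 28.22
eef_pos: [0.5867, 0.05, 0.0923]
tcp_rot: [0.0, 0.997, -0.074, -0.0]
wrist_force: [0.5, -0.0, -1.4]
width: 0.0097
grasp_force: 59.5
```

```bash
python3 -c "
from h import *
avg(2);to((.587,.0501,.0887))"
```

```text
eef mm|F|T|w g q6 [586.827, 49.974, 92.398, -0.469, 0.045, -0.67, 0.021, -0.02, -0.008, 9.786, 59.518, 1.762, 0.0]
 sd [0.052, 0.0, 0.047, 0.129, 0.421, 0.177, 0.026, 0.011, 0.012, 0.122, 0.0, 0.0, 0.0]
t 28.325 eef [0.5869 0.05   0.0924] az_y -98.53 F [-0.6  -0.38 -0.49] T [ 0.047 -0.009  0.004] w 0.0097 g 59.5 q6 1.76
units [ 0.002 -0.002  0.062] zaxis [ 1.e-04 -0.e+00 -1.e+00]
```

Rim about 4 mm above the block; go down in 1 mm steps until contact shows.

Request:
{"name": "servo_tool", "arguments": {
  "plan": [
    {"xyz": [0, 0, 0.02], "dr": [0, 0, 0]},
    {"xyz": [0, 0, 0.02], "dr": [0, 0, 0]},
    {"xyz": [0, 0, 0], "dr": [0, 0, 0]}
  ]
}}

```text
time_s: 28.7
eef_pos: [0.5867, 0.05, 0.0898]
tcp_rot: [0.0, 0.997, -0.074, -0.0]
wrist_force: [0.1, 0.1, -0.4]
width: 0.0097
grasp_force: 59.5
```

Request:
{"name": "servo_tool", "arguments": {
  "plan": [
    {"xyz": [0, 0, 0.015], "dr": [0, 0, 0]},
    {"xyz": [0, 0, 0], "dr": [0, 0, 0]},
    {"xyz": [0, 0, 0], "dr": [0, 0, 0]}
  ]
}}

```text
time_s: 29.08
eef_pos: [0.5868, 0.05, 0.0891]
tcp_rot: [0.0, 0.997, -0.074, 0.0]
wrist_force: [0.4, -0.6, -0.1]
width: 0.0096
grasp_force: 59.5
```

Request:
{"name": "servo_tool", "arguments": {
  "plan": [
    {"xyz": [0, 0, 0.015], "dr": [0, 0, 0]},
    {"xyz": [0, 0, 0], "dr": [0, 0, 0]},
    {"xyz": [0, 0, 0], "dr": [0, 0, 0]}
  ]
}}

```text
time_s: 29.45
eef_pos: [0.5872, 0.0499, 0.0887]
tcp_rot: [0.0, 0.997, -0.074, 0.0]
wrist_force: [-0.3, -0.8, 3.3]
width: 0.0098
grasp_force: 59.9
```

```bash
python3 -c "
from h import *
avg(3);to((.587,.0501,.0887))"
```

```text
eef mm|F|T|w g q6 [587.222, 49.895, 88.66, -0.153, -0.814, 3.254, -0.1, 0.045, -0.006, 9.86, 59.92, 1.762, 0.004]
 sd [0.003, 0.009, 0.011, 0.152, 0.469, 0.644, 0.053, 0.048, 0.038, 0.222, 0.03, 0.0, 0.0]
t 29.6 eef [0.5872 0.0499 0.0887] az_y -98.53 F [-0.16 -1.4   4.15] T [-0.174  0.114  0.043] w 0.0097 g 60.0 q6 1.76
units [-0.004 -0.003 -0.001] zaxis [ 9.e-04 -1.e-04 -1.e+00]
```

Request:
{"name": "servo_tool", "arguments": {
  "plan": [
    {"xyz": [0, 0, 0], "dr": [0, 0, 0]},
    {"xyz": [0, 0, 0], "dr": [0, 0, 0]},
    {"xyz": [0, 0, 0], "dr": [0, 0, 0]},
    {"xyz": [0, 0, 0], "dr": [0, 0, 0]}
  ],
  "hand": 32
}}

```text
time_s: 30.1
eef_pos: [0.5867, 0.05, 0.088]
tcp_rot: [0.0, 0.997, -0.074, -0.0]
wrist_force: [0.2, -0.4, -0.1]
width: 0.0324
grasp_force: 0.0
```

Request:
{"name": "servo_tool", "arguments": {
  "plan": [
    {"xyz": [0, 0, -0.2], "dr": [0, 0, 0]},
    {"xyz": [0, 0, -0.6], "dr": [0, 0, 0]},
    {"xyz": [0, 0, -0.8], "dr": [0, 0, 0]},
    {"xyz": [0, 0, -0.8], "dr": [0, 0, 0]},
    {"xyz": [0, 0, 0], "dr": [0, 0, 0]}
  ]
}}

```text
time_s: 30.72
eef_pos: [0.5906, 0.0502, 0.2394]
tcp_rot: [-0.001, 0.997, -0.074, 0.006]
wrist_force: [0.6, 0.3, -0.3]
width: 0.0318
grasp_force: 0.0
```

Run:
```python
from h import *
to(None)
f,i=grab("scene")
m=cv2.inRange(cv2.cvtColor(i,cv2.COLOR_BGR2HSV),(20,130,40),(36,255,255))
for v in range(150,215):
    r=np.nonzero(m[v,240:290])[0]
    if len(r): print(v,r.min()+240,r.max()+240,end=' | ')
c=np.array([.587,.0501,.056])
print();print("rim front/left/right, top back, lug top",*[np.round(proj(f,c+np.array(d)),1) for d in([.0255,0,0],[0,-.0255,0],[0,.0255,0],[-.0255,0,.052],[0,0,.077])])
```

```text
t 30.725 eef [0.5906 0.0502 0.2394] az_y -98.53 F [ 0.62  0.27 -0.34] T [-0.022 -0.024  0.039] w 0.0318 g 0.0 q6 1.76
178 263 264 | 179 262 265 | 180 262 266 | 181 261 268 | 182 259 269 | 183 258 270 | 184 257 271 | 185 257 271 | 186 256 271 | 187 256 271 | 188 256 271 | 189 256 270 | 190 257 270 | 191 257 270 | 192 257 270 | 193 257 270 | 194 257 269 | 195 257 269 | 196 257 269 | 197 257 269 | 198 257 269 | 199 258 269 | 200 259 268 | 201 260 267 | 
rim front/left/right, top back, lug top [264.8 202.2] [256.1 197.2] [271.  195.5] [262.5 180.5] [263.9 181.2]
```

```bash
python3 -c "
from h import *
bot.grab_frame('scene');bot.grab_frame('scene');print(bot.finish_job())"
```

```text
the job is handed in; nothing more can be done
None
```

I handed the job in at about 31 s of the 67 s allowed, with the red valve closed and the cover standing on the block; no verdict came back. I estimate about 0.15 N m on the seat, against the 0.2 N m aim, and I could not measure it after letting go. The cover was set down at about 3 N, and the last image shows it over the red knob and clear of the gripper.

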